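Set the selector valve by counting clicks

ROBOT

A 6-joint arm with a two-finger parallel gripper is mounted at the origin on a cart in front of the work surface, level with it; the furniture and walls round the work are solid. World frame = base frame: x ahead of the robot, y to its left, z up, the work surface at z = 0. Lengths are in m, angles in rad, forces in N, time in s.
With the tool pointing down it reaches from about 0.375 to 0.75 m from the base axis. Payload 9 kg.
Tool frame: the origin (TCP) lies between the finger pads; the fingertips stand tip_extent ahead of it and the grasp point (between the pads) lies 8 mm behind it (tip_extent is the distance from the TCP to the fingertips, in m); z points along the fingers, y is the line along which they close (so a half turn about z gives the same grasp; the last joint's range is limited). The gripper opens to 85 mm and grips with 20 to 120 N. Pads are 22 mm wide; open, the fingers measure 114 mm over their backs; the gripper's body (76 mm by 85 mm) begins 54 mm behind the grasp point. The pads swing forward as they close: fully open they stand 13 mm farther back than shut.
Start: joints at [1.001, 0.104, 0.097, 1.564, 0, 1.353], TCP at [0.207, 0.563, 0.242] pointing down, gripper open.
Joint ranges: [-2.99, 2.99], [-0.84, 1.86], [-1.1, 1.16], [-1.84, 2.11], [-1.51, 1.56], [-3.14, 3.14]. Speed limits (rad/s): [2.22, 2.22, 2.57, 3.14, 3.14, 3.14].

INTERFACE

Orientations are given as a unit quaternion [x, y, z, w].
In Python, from plant import * gives the robot as it stands. The module is installed in compiled form; this text tells all that it offers.
- The arm moves only by the tool carry_out, never from a script. Its argument "series" is a list of rows, each a list of 5 numbers: the closure, from 0 (fully open) to 1 (shut), then the shift along the tool's x, y, z in units of 25 mm (1.0 is 25 mm), then the turn about the tool's z in units of 5 degrees (1.0 is 5 degrees). A call has exactly 8 rows; each row is the pose to reach, as a shift and turn from the pose commanded when the call began, along the tool's axes at that moment; what a row does not reach only later rows make up. A row lasts 1/12 s, in which the tool goes at most 41.7 mm and 7.16 degrees, less where a joint would pass 70% of its speed; a pose out of reach is approached as far as the arm can. A call with a gripper value outside its range is refused whole. The fingers move at their own pace and stop on an object; "newtons" is the grip in N (left out, the last holds). Time passes only in rows, so rows that repeat a pose let the fingers close, or fill a call up. It gives the time, the measured TCP pose, the force, the opening and the grip force at its end, in the units of the state.
- get_obs(): the state, without advancing time (a new reading comes with each control period).
- grab_frame(name): name is "scene" or "side" or "wrist"; returns a dict with "color" (420x560x3 uint8, blue, green, red), "fx", "fy", "cx", "cy" (pixels), "rvec" (rotation vector, rad) and "tvec" (3), from world to camera coordinates, as OpenCV has them. Camera axes: x right, y down, z forward; pixel columns grow to the right and rows downward; lengths in m; the calibration is good to about 2 mm. A picture is of the moment at which its call begins. There is no depth.
- job_done(): hands the job in; it is judged then, once.
The state is a dict: "clock": time; "joint_pos": joint angles; "qd": joint speeds; "tau": joint torques, N m; "tcp_pos": TCP position; "orientation": TCP orientation; "wrist_force": force on the tool from outside, world axes, zero at the start; "ft_torque": the same for the moment, N m; "grip_width": finger opening in m; "finger_force": force on a finger pad.
Only numpy, scipy, OpenCV 4.12 (cv2) and the standard library are available. Lean on these libraries where they do the work, as an engineer would, in place of code of your own. Each camera call takes 0.05 s, during which the arm holds its last target. There are 200 camera calls.

TASK

The selector valve's dial turns only while it is held pressed down on its spring. Press and wind it anticlockwise back to its end stop, then clockwise exactly four clicks from there, never past the fourth, and let it spring back up locked. Feel your way: do not force it against its lock, its bottom or its end stop, and leave the things around it where they are.

Things in the scene. Friction and masses are not known exactly. Their poses are not given: they have to be found in the camera images.
- valve: Selector valve, screwed down: dark plate 100 x 100 x 8 mm, round aluminium body 84 mm across, flat deck 43 mm above the table, hose stubs to 57 mm from the centre. Origin: centre of the plate's underside, z up, on the dial's upright axis. 11 black ticks on the deck, 30 degrees apart: click 0 toward the valve's +x, then clockwise from above to 10; the one thick stub is between 10 and 0.
- dial_grip (a point): On the dial's axis, mid-height of its grip bar, 76 mm above the table with the dial up; moves with it. Black dial: disc 54 mm across, its top 15 mm below this point, and on it an upright bar 46 mm long, 12 thick, 26 high (top 11 mm above this point). x: along the bar to its pointer end (white line), y: across the bar (pinch it so), z up.
- dial (a joint): Turn of the dial in rad, clockwise from above: click 0 is 0, one click is 30 degrees (0.524), click 4 is 2.094. Clicks are sprung notches: about 0.1 N m to leave one, halfway it tips into the next. Buffered end stops (3 N m per rad) begin 0.06 rad beyond clicks 0 and 10. Starts in click 1, 2 or 3. Locked while up, with 0.03 rad of play.
- dial_push (a joint): How far the dial is pressed down, in m; 0 is up and locked. Its spring takes 3 N to start, then 0.8 N per mm, down to a firm bottom (15 N per mm) at a depth unlike from valve to valve, 5 to 11 mm; the lock is clear only in the last 1 mm above the bottom. 14 N of press always rests it gently on the bottom. Let go in a notch it springs up and locks, so it can be regrasped there.
- dial_stops: Hidden hard parts inside the valve, same origin and axes as the valve: lock pin (24 mm from the axis), bottom, end-stop post (30 mm from the axis). The dial may press on them with at most 12 N: that is 19 N of press in all on the shallowest bottom, 0.36 N m at the end stop, 0.29 N m at the lock.
- timer: Bystander: grey lab timer, 70 x 64 x 19 mm, lying on its back. Origin: centre of its underside.
- rack: Bystander: flat rack with many small holes, 121 x 83 x 17 mm. Origin: centre of its underside.
- dish: Bystander: round petri dish, 60 mm across, 14 mm high. Origin: centre of its underside.
- tape: Bystander: roll of label tape lying flat, 62 x 66 x 19 mm. Origin: centre of its underside.
- pipette: Bystander: hand pipette lying on its side, 258 mm long, 47 mm high. Origin: centre of its underside.
- tweezers: Bystander: steel forceps, 128 mm long, lying. Origin: centre of its underside.
Not all that is in view belongs to the job. Of the things that look like the valve, the larger one is meant.

How it is judged:
By the outcome, as a careful person would: the job done as asked, in the order asked, and still so for the second after the job is handed in, with the robot touching nothing.
It also fails if it takes over 72 s, if anything falls off the work surface, if the arm or the gripper's body presses on something with over 40 N, if the wrist force passes 120 N, or if a joint passes its speed limit or range.

## Working session

There is one attempt and no reset: what is moved stays moved. The work goes in short steps, Python scripts to look and compute and a tool call to move; the robot and the scene stay as the last step left them, time stands still between calls to the robot, and variables do not carry over. Pictures are saved under pics/ and viewed, at most 10 in all, crops included, and the job is handed in when it is done.

Besides the shell and the picture viewer there is one more tool, called as name([rows], argument=value, ...), one row to a line, values as JSON. carry_out: Moves the arm, as the interface text tells. Its arguments: {"type":"object","properties":{"series":{"type":"array"},"newtons":{"type":"number"}},"required":["series"]}

```bash
mkdir -p pics; cat > h.py <<'E'
from plant import *
import numpy as np, cv2
def save(n,f):
    r=grab_frame(n); cv2.imwrite(f'pics/{f}.png',r['color']); np.save(f'pics/{f}.npy',r,allow_pickle=True); return r
def load(f): return np.load(f'pics/{f}.npy',allow_pickle=True).item()
def ray(r,u,v,z):
    R=cv2.Rodrigues(np.array(r['rvec'],float))[0]; t=np.array(r['tvec'],float).ravel()
    c=-R.T@t; d=R.T@np.array([(u-r['cx'])/r['fx'],(v-r['cy'])/r['fy'],1.]); return c+d*(z-c[2])/d[2]
def proj(r,p):
    R=cv2.Rodrigues(np.array(r['rvec'],float))[0]; q=R@np.array(p,float)+np.array(r['tvec'],float).ravel()
    return np.array([r['fx']*q[0]/q[2]+r['cx'],r['fy']*q[1]/q[2]+r['cy']])
E
python3 - <<'E'
from h import *
print(get_obs())
a=[save(n,n) for n in("scene","side","wrist")]
import cv2
cv2.imwrite('pics/both.png',np.hstack([cv2.resize(a[1]['color'],(400,300)),cv2.resize(a[2]['color'],(400,300))]))
E
```

```text
{'clock': 0.0, 'joint_pos': array([1.00130610e+00, 1.04707478e-01, 9.64283616e-02, 1.56389344e+00,
       2.81941187e-05, 1.35310735e+00]), 'qd': array([ 8.57263208e-04, -4.80916704e-04,  7.86240077e-05,  1.33611498e-03,
       -1.19419694e-03,  7.29812042e-04]), 'tau': array([-4.76951900e-04, -5.56932735e+01,  5.03649616e+01,  1.67816406e-02,
       -3.67226266e-04, -3.79958328e-05]), 'tcp_pos': array([0.20654836, 0.56297613, 0.24149501]), 'orientation': array([ 1.74994903e-01,  9.84569099e-01, -6.30094120e-04, -2.76915339e-04]), 'wrist_force': array([-1.07466045,  0.20056424, -0.09244449]), 'ft_torque': array([0.01727545, 0.05207729, 0.02789726]), 'finger_force': 0.0, 'grip_width': 0.08530920925948564}
```

View pics/scene.png

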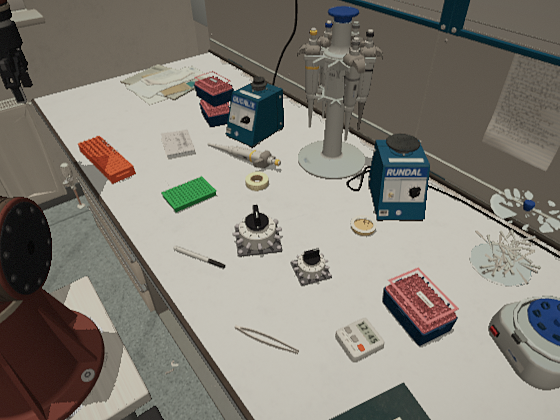

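View pics/both.png

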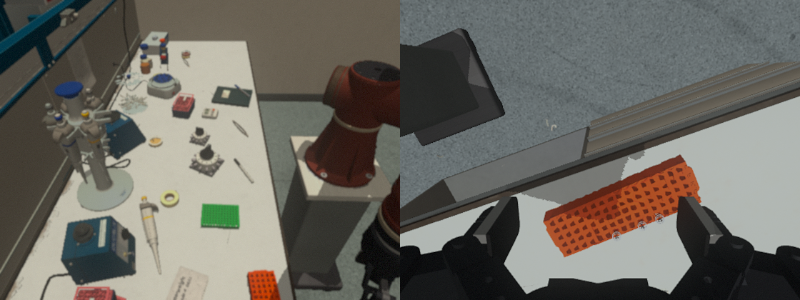

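Candidates in the scene view are the larger valve at (258,232) and the smaller look-alike at (311,264). In the side view they are at about (207,158) and (200,134) of the half picture. I choose the larger one and check it in a close crop.

```bash
python3 - <<'E'
from h import *
a=load('scene');b=load('side')
ca=cv2.resize(a['color'][190:275,215:345],None,fx=4,fy=4,interpolation=cv2.INTER_CUBIC)
cb=cv2.resize(b['color'][170:260,250:340],(340,340),interpolation=cv2.INTER_CUBIC)
im=np.zeros((600,800,3),np.uint8); im[:340,:520]=ca; im[260:600,460:800]=cb if 0 else im[260:600,460:800]
im=np.hstack([ca[:, :440],cb]); print(im.shape); cv2.imwrite('pics/crop.png',im)
print(ray(a,258,235,.03),ray(a,311,266,.02))
E
```

```text
(340, 780, 3)
[0.49094571 0.00862327 0.03      ] [ 0.53097596 -0.12652565  0.02      ]
```

View pics/crop.png

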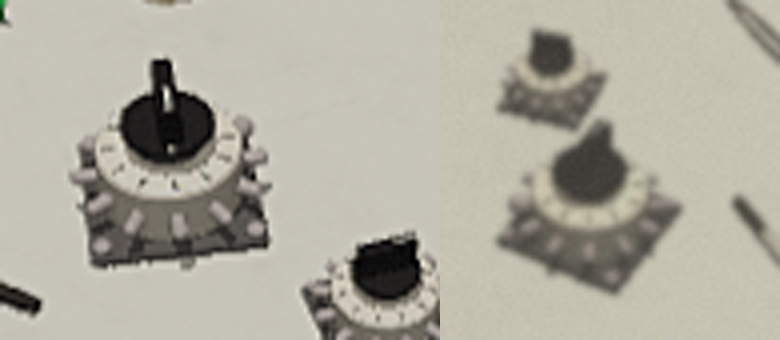

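The crop shows the large valve, with its black dial disc centred at about scene (257,221) and the bar seen nearly end on. The smaller look-alike is at lower right, so the larger valve is the right choice. Next I work out the move to a close view.

```bash
cat >> h.py <<'E'
from scipy.spatial.transform import Rotation as Ro
def tool(p,o=None):
    o=o or get_obs(); return Ro.from_quat(o['orientation']).inv().apply(np.array(p)-o['tcp_pos'])/.025
E
python3 - <<'E'
from h import *
a=load('scene');b=load('side');w=load('wrist');o=get_obs()
print(ray(a,257,220.5,.061), ray(b,250+(590-440)*90/340,170+175*90/340,.061))
R=cv2.Rodrigues(np.array(w['rvec']))[0];c=-R.T@np.array(w['tvec']).ravel()
T=Ro.from_quat(o['orientation']);print('cam in tool',T.inv().apply(c-o['tcp_pos']),'axes',T.inv().apply(R), w['fx'],w['cx'])
print('R tool',T.as_matrix())
p=ray(a,257,220.5,.061); print(tool([p[0],p[1],.2415]))
E
```

```text
[0.49821708 0.02053431 0.061     ] [0.49648397 0.03325318 0.061     ]
cam in tool [ 0.07356224 -0.0005708  -0.13306998] axes [[-1.17581774e-04  9.99999945e-01  3.08832506e-04]
 [-9.57793776e-01 -2.38432660e-05 -2.87456225e-01]
 [-2.87456202e-01 -3.29597465e-04  9.57793727e-01]] 376.21589354901494 276.8821996769837
R tool [[-9.38770201e-01  3.44543545e-01 -5.05959129e-04]
 [ 3.44543864e-01  9.38769854e-01 -8.28990177e-04]
 [ 1.89355964e-04 -9.52556389e-04 -9.99999528e-01]]
[-18.42698224 -16.35322862   0.02117338]
```

carry_out([
  [0,-1.2,-1.0,0,0],
  [0,-2.3,-2.0,0,0],
  [0,-3.5,-3.1,0,0],
  [0,-4.6,-4.1,0,0],
  [0,-5.8,-5.1,0,0],
  [0,-7,-6.2,0,0],
  [0,-8.2,-7.2,0,0],
  [0,-9.2,-8.2,0,0],
])

```text
clock: 0.82
tcp_pos: [0.3528, 0.2897, 0.2421]
orientation: [0.175, 0.985, 0.0, 0.0]
wrist_force: [-0.1, -0.8, -0.1]
grip_width: 0.0854
finger_force: 0.0
```

carry_out([
  [0,-1.2,-1.0,0,0],
  [0,-2.3,-2.0,0,0],
  [0,-3.5,-3.1,0,0],
  [0,-4.6,-4.1,0,0],
  [0,-5.8,-5.1,0,0],
  [0,-7,-6.2,0,0],
  [0,-8.2,-7.2,0,0],
  [0,-9.2,-8.0,0,0],
])

```text
clock: 1.48
tcp_pos: [0.4998, 0.0219, 0.2421]
orientation: [0.176, 0.984, -0.0, 0.0]
wrist_force: [0.8, 1.4, 1.0]
grip_width: 0.0855
finger_force: 0.0
```

carry_out([
  [0,0,0,0,0],
  [0,0,0,0,0],
  [0,0,0,0,0],
  [0,0,0,0,0],
  [0,0,0,0,0],
  [0,0,0,0,0],
  [0,0,0,0,0],
  [0,0,0,0,0],
])

```text
clock: 2.15
tcp_pos: [0.4989, 0.025, 0.2424]
orientation: [0.175, 0.985, 0.0, 0.0]
wrist_force: [-0.1, 0.1, 0.4]
grip_width: 0.0852
finger_force: 0.0
```

```bash
python3 - <<'E'
from h import *
save('wrist','w1');o=get_obs();print(o['clock'],o['tcp_pos'],o['orientation'],o['joint_pos'])
E
```

```text
2.2 [0.49896236 0.02491654 0.24240418] [1.74703544e-01 9.84621072e-01 4.55437553e-05 1.21385078e-04] [-2.12582540e-01 -2.03142861e-01 -2.00534345e-01  1.57316561e+00
  1.00000318e-04  1.38626822e-01]
```

View pics/w1.png

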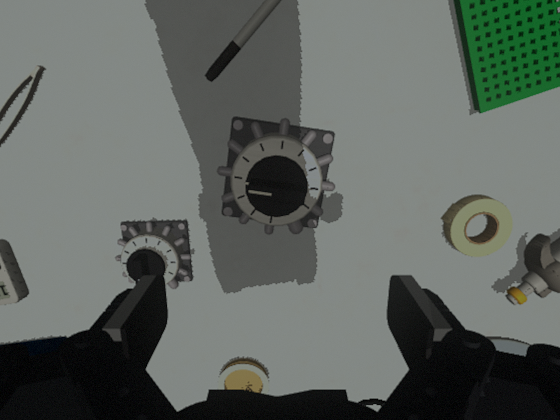

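The large valve is at (278,185). Its pointer line runs from (270,194) to (249,191), pointing left, with ticks around it. The small valve is at (150,255), close to the left finger's line.

```bash
python3 - <<'E'
from h import *
w=load('w1');im=w['color']
cr=cv2.resize(im[110:240,210:350],None,fx=5,fy=5,interpolation=cv2.INTER_CUBIC);cv2.imwrite('pics/c1.png',cr)
g=cv2.cvtColor(im,cv2.COLOR_BGR2GRAY)
m=((g<45)*255).astype(np.uint8); m[:, :235]=0;m[:,325:]=0;m[:140]=0;m[230:]=0
m=cv2.morphologyEx(m,cv2.MORPH_OPEN,np.ones((5,5)))
c=max(cv2.findContours(m,0,1)[0],key=cv2.contourArea)
e=cv2.fitEllipse(cv2.convexHull(c));print(e,ray(w,*e[0],.061), e[1][0]/w['fx']*.3)
for p in[(249,191),(270,194),(278,185)]:print(p,ray(w,*p,.087))
E
```

```text
((276.2414245605469, 185.88818359375), (60.89243698120117, 61.61055374145508), 103.0743179321289) [0.49725357 0.02446025 0.061     ] 0.04855651078967602
(249, 191) [0.48815071 0.00496441 0.087     ]
(270, 194) [0.49612932 0.01966252 0.087     ]
(278, 185) [0.49146829 0.02809647 0.087     ]
```

View pics/c1.png

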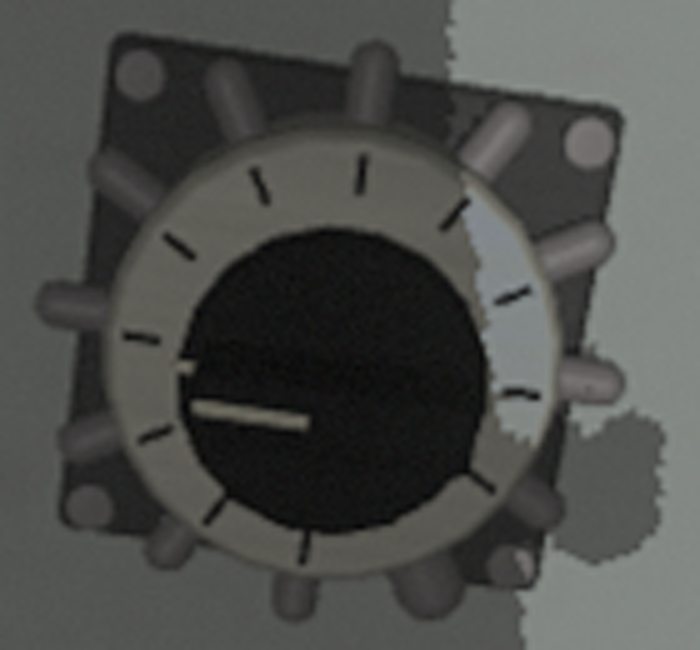

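The ticks run clockwise from the gap by the thick stub (crop (430,580)): click 0 is at (305,548), 1 at (215,510), 2 at (155,435), 3 at (140,338). The pointer is parallel to tick 3, so the dial starts in click 3. Next I fit the centre and the yaw.

```bash
python3 - <<'E'
import plant
print([n for n in dir(plant) if not n.startswith('_')], getattr(plant,'tip_extent',None))
from h import *
from scipy.optimize import least_squares as L
w=load('w1')
T=np.array([(305,548),(215,510),(155,435),(140,338),(180,245),(260,185),(360,175),(453,215),(513,297),(520,395),(480,482)])/5+[210,110]-.4
P=np.array([ray(w,*t,.043)[:2] for t in T])
k=np.arange(11)
f=lambda x:np.r_[x[0]+x[2]*np.cos(x[3]-k*np.pi/6)-P[:,0],x[1]+x[2]*np.sin(x[3]-k*np.pi/6)-P[:,1]]
best=min((L(f,[.497,.024,.035,a]) for a in(-2,0,2)),key=lambda s:s.cost)
x=best.x;print('centre,r,yaw0',x,np.degrees(x[3]),np.sqrt(2*best.cost/11))
a,b=[ray(w,*(np.array(p)/5+[210,110]-.4),.087)[:2] for p in((305,422),(192,407))]
d=b-a;yaw=np.degrees(np.arctan2(d[1],d[0]));print('pointer',a,b,'yaw',yaw,'click',(np.degrees(x[3])-yaw)%360/30)
n=np.array([-d[1],d[0]])/np.linalg.norm(d);print('axis offset across line',(x[:2]-a)@n)
o=get_obs();R=Ro.from_quat(o['orientation']).as_matrix();ty=np.degrees(np.arctan2(R[1,0],R[0,0]));print('tool x yaw',ty,'cw turn to align tool x with bar: ',(ty-yaw)%360,'units',((ty-yaw+180)%360-180)/5)
print(tool([x[0],x[1],.2424]))
E
```

```text
['IKError', 'get_obs', 'grab_frame', 'job_done', 'tip_extent'] 0.011
centre,r,yaw0 [ 0.49840442  0.02373485  0.0347383  -0.50068158] -28.68694122452374 0.00021458148683702025
pointer [0.4962924  0.02010781] [0.48787955 0.00422402] yaw -117.90794556741814 click 2.97403347809648
axis offset across line 0.00016874983458270635
tool x yaw 159.8771856622417 cw turn to align tool x with bar:  277.78513122965984 units -16.44297375406803
[ 0.00469349 -0.05206034  0.00015911]
```

carry_out([
  [0,0,0,0.2,1.2],
  [0,0,0,0.5,2.5],
  [0,0,0,0.8,3.7],
  [0,0,0,1,5],
  [0,0,0,1.3,6.2],
  [0,0,0,1.5,7.5],
  [0,0,0,1.8,8.7],
  [0,0,0,2,9.9],
])

```text
clock: 2.87
tcp_pos: [0.4988, 0.0247, 0.1917]
orientation: [0.573, 0.819, -0.0, -0.0]
wrist_force: [-0.1, 0.2, -0.6]
grip_width: 0.0854
finger_force: 0.0
```

carry_out([
  [0,0,0,0.2,1.2],
  [0,0,0,0.4,2.5],
  [0,0,0,0.6,3.7],
  [0,0,0,0.8,5],
  [0,0,0,1,6.2],
  [0,0,0,1,7.5],
  [0,0,0,1,8.7],
  [0,0,0,1,9.8],
])

```text
clock: 3.53
tcp_pos: [0.4989, 0.0247, 0.1672]
orientation: [0.861, 0.508, -0.0, -0.0]
wrist_force: [-0.4, 0.7, 0.1]
grip_width: 0.0852
finger_force: 0.0
```

carry_out([
  [0,0,0,0,0],
  [0,0,0,0,0],
  [0,0,0,0,0],
  [0,0,0,0,0],
  [0,0,0,0,0],
  [0,0,0,0,0],
  [0,0,0,0,0],
  [0,0,0,0,0],
])

```text
clock: 4.2
tcp_pos: [0.499, 0.0246, 0.1673]
orientation: [0.86, 0.51, 0.0, -0.0]
wrist_force: [-0.5, 0.2, 0.4]
grip_width: 0.0854
finger_force: 0.0
```

```bash
python3 - <<'E'
from h import *
w=save('wrist','w2');o=get_obs();print(o['clock'],o['tcp_pos'],o['joint_pos'],o['wrist_force'],o['ft_torque'])
R=Ro.from_quat(o['orientation']).as_matrix();print('yaw',np.degrees(np.arctan2(R[1,0],R[0,0])),R[:,2])
print(tool([.4984,.0237,.0755]))
u,v=proj(w,(.4984,.0237,.043)).astype(int);print(u,v)
u0,v0=max(u-85,0),max(v-75,0);print(u0,v0)
cv2.imwrite('pics/c2.png',cv2.resize(w['color'][v0:v0+150,u0:u0+170],None,fx=4,fy=4,interpolation=cv2.INTER_CUBIC))
E
```

```text
4.25 [0.49904227 0.02456372 0.1673075 ] [-2.13254398e-01 -2.06568141e-01 -3.39611940e-01  1.43770282e+00
  8.70376663e-05  1.85744541e+00] [-0.26269455 -0.7548221   0.04296037] [0.02674263 0.03054589 0.01296217]
yaw 61.357640375748524 [ 6.69976046e-05  7.45468657e-05 -9.99999995e-01]
[-0.04299406 -0.00607109  3.67229555]
277 205
192 130
```

View pics/c2.png

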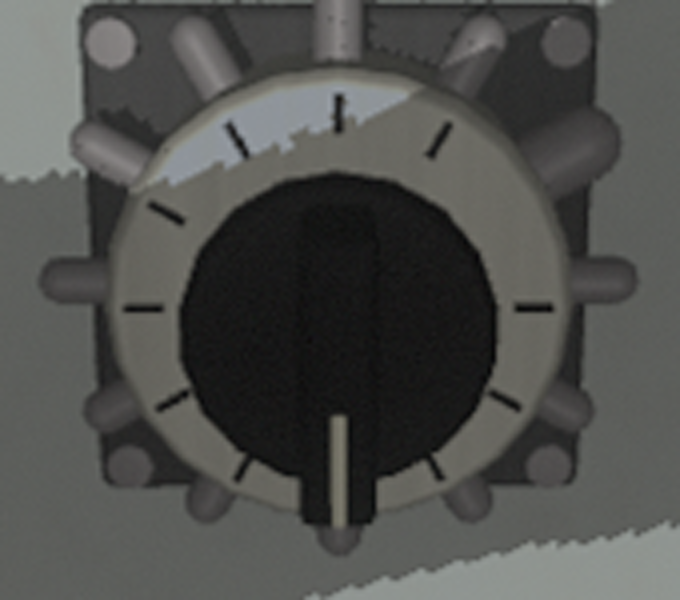

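The close view shows the bar vertical in the crop, centred at x=339. Click 0's tick is at (535,308), and the pointer faces straight down, which confirms click 3. The tool yaw is aligned with the bar.

```bash
python3 - <<'E'
from h import *
w=load('w2')
f=lambda X,Y,z:ray(w,(X+.5)/4-.5+192,(Y+.5)/4-.5+130,z)
print(f(338.5,308,.043),f(339,523,.087),f(339,210,.087))
T=[(535,308),(440,140),(338,113),(237,140),(167,212),(143,308),(172,401),(245,468),(434,468),(505,401)]
P=np.array([f(*t,.043)[:2] for t in T]);A=np.c_[2*P,np.ones(len(P))];s=np.linalg.lstsq(A,(P**2).sum(1),rcond=None)[0];print(s[:2])
print(tool([*s[:2],.0755]))
E
```

```text
[0.49766385 0.02356789 0.043     ] [0.4872834  0.00434123 0.087     ] [0.5109036  0.04755098 0.087     ]
[0.49764435 0.02336416]
[-0.06927236 -0.02615912  3.67229253]
```

carry_out([
  [0,-0.06,-0.02,0.6,0],
  [0,-0.06,-0.02,1.3,0],
  [0,-0.06,-0.02,1.9,0],
  [0,-0.06,-0.02,2.5,0],
  [0,-0.06,-0.02,3,0],
  [0,-0.06,-0.02,3.4,0],
  [0,-0.06,-0.02,3.66,0],
  [0,-0.06,-0.02,3.66,0],
])

```text
clock: 4.92
tcp_pos: [0.4971, 0.0237, 0.0745]
orientation: [0.86, 0.51, -0.001, -0.001]
wrist_force: [-0.9, -0.4, 0.2]
grip_width: 0.0858
finger_force: 0.0
```

carry_out([
  [0.3,0,0,0,0],
  [0.5,0,0,0,0],
  [0.65,0,0,0,0],
  [0.75,0,0,0,0],
  [0.8,0,0,0,0],
  [0.85,0,0,0,0],
  [0.9,0,0,0,0],
  [1,0,0,0,0],
], newtons=50)

```text
clock: 5.58
tcp_pos: [0.498, 0.0235, 0.076]
orientation: [0.86, 0.51, 0.0, 0.0]
wrist_force: [-0.4, 0.3, 1.5]
grip_width: 0.0107
finger_force: 51.0
```

carry_out([
  [1,0,0,0,0],
  [1,0,0,0,0],
  [1,0,0,0,0],
  [1,0,0,0,0],
  [1,0,0,0,0],
  [1,0,0,0,0],
  [1,0,0,0,0],
  [1,0,0,0,0],
])

```text
clock: 6.25
tcp_pos: [0.498, 0.0235, 0.0759]
orientation: [0.86, 0.51, 0.0, 0.0]
wrist_force: [-0.2, -0.1, 2.4]
grip_width: 0.0109
finger_force: 51.1
```

```bash
cat >> h.py <<'E'
def st():
    o=get_obs();R=Ro.from_quat(o['orientation']);M=R.as_matrix()
    print('t',round(o['clock'],2),'p',o['tcp_pos'].round(4),'yaw',np.degrees(np.arctan2(M[1,0],M[0,0])).round(2),'F',o['wrist_force'].round(2),'Ftool',R.inv().apply(o['wrist_force']).round(2),'M',o['ft_torque'].round(3),'w',round(o['grip_width'],4),'g',round(o['finger_force'],1),'q6',round(o['joint_pos'][5],3))
E
python3 -c "from h import *;st()"
```

```text
t 6.25 p [0.498  0.0235 0.0759] yaw 61.34 F [-0.18 -0.07  2.42] Ftool [-0.15 -0.12 -2.42] M [ 0.072 -0.056  0.043] w 0.0109 g 51.1 q6 1.855
```

carry_out([
  [1,0,0,0.03,0],
  [1,0,0,0.06,0],
  [1,0,0,0.09,0],
  [1,0,0,0.12,0],
  [1,0,0,0.16,0],
  [1,0,0,0.16,0],
  [1,0,0,0.16,0],
  [1,0,0,0.16,0],
])

```text
clock: 6.92
tcp_pos: [0.498, 0.0235, 0.0718]
orientation: [0.86, 0.51, 0.0, 0.0]
wrist_force: [-0.5, 0.7, 3.5]
grip_width: 0.0109
finger_force: 51.4
```

```bash
python3 -c "from h import *;st()"
```

```text
t 6.92 p [0.498  0.0235 0.0718] yaw 61.34 F [-0.46  0.73  3.53] Ftool [ 0.42 -0.76 -3.53] M [ 0.132 -0.097  0.   ] w 0.0109 g 51.4 q6 1.855
```

carry_out([
  [1,0,0,0.02,0],
  [1,0,0,0.04,0],
  [1,0,0,0.04,0],
  [1,0,0,0.04,0],
  [1,0,0,0.04,0],
  [1,0,0,0.04,0],
  [1,0,0,0.04,0],
  [1,0,0,0.04,0],
])

```text
clock: 7.58
tcp_pos: [0.498, 0.0235, 0.0711]
orientation: [0.86, 0.51, 0.0, 0.0]
wrist_force: [-2.2, 0.4, 5.7]
grip_width: 0.0108
finger_force: 51.8
```

carry_out([
  [1,0,0,0.02,0],
  [1,0,0,0.04,0],
  [1,0,0,0.04,0],
  [1,0,0,0.04,0],
  [1,0,0,0.04,0],
  [1,0,0,0.04,0],
  [1,0,0,0.04,0],
  [1,0,0,0.04,0],
])

```text
clock: 8.25
tcp_pos: [0.498, 0.0235, 0.0701]
orientation: [0.86, 0.51, 0.0, 0.0]
wrist_force: [-1.2, 0.4, 6.5]
grip_width: 0.0106
finger_force: 51.9
```

```bash
python3 -c "from h import *;st();save('side','s2')"
```

```text
t 8.25 p [0.498  0.0235 0.0701] yaw 61.34 F [-1.2   0.4   6.52] Ftool [-0.22 -1.24 -6.52] M [0.145 0.304 0.009] w 0.0106 g 51.9 q6 1.855
```

carry_out([
  [1,0,0,0.02,0],
  [1,0,0,0.025,0],
  [1,0,0,0.025,0],
  [1,0,0,0.025,0],
  [1,0,0,0.025,0],
  [1,0,0,0.025,0],
  [1,0,0,0.025,0],
  [1,0,0,0.025,0],
])

```text
clock: 8.97
tcp_pos: [0.498, 0.0235, 0.0696]
orientation: [0.86, 0.51, 0.0, 0.0]
wrist_force: [-1.9, -0.0, 8.0]
grip_width: 0.0109
finger_force: 52.0
```

carry_out([
  [1,0,0,0.01,0],
  [1,0,0,0.02,0],
  [1,0,0,0.02,0],
  [1,0,0,0.02,0],
  [1,0,0,0.02,0],
  [1,0,0,0.02,0],
  [1,0,0,0.02,0],
  [1,0,0,0.02,0],
])

```text
clock: 9.63
tcp_pos: [0.498, 0.0235, 0.0691]
orientation: [0.86, 0.51, 0.0, 0.0]
wrist_force: [-2.1, 1.5, 8.2]
grip_width: 0.0109
finger_force: 52.0
```

carry_out([
  [1,0,0,0.02,0],
  [1,0,0,0.025,0],
  [1,0,0,0.025,0],
  [1,0,0,0.025,0],
  [1,0,0,0.025,0],
  [1,0,0,0.025,0],
  [1,0,0,0.025,0],
  [1,0,0,0.025,0],
])

```text
clock: 10.3
tcp_pos: [0.498, 0.0235, 0.0686]
orientation: [0.86, 0.51, 0.0, 0.0]
wrist_force: [-1.1, 0.2, 8.7]
grip_width: 0.0105
finger_force: 52.1
```

carry_out([
  [1,0,0,0.02,0],
  [1,0,0,0.02,0],
  [1,0,0,0.02,0],
  [1,0,0,0.02,0],
  [1,0,0,0.02,0],
  [1,0,0,0.02,0],
  [1,0,0,0.02,0],
  [1,0,0,0.02,0],
])

```text
clock: 10.97
tcp_pos: [0.498, 0.0235, 0.0681]
orientation: [0.86, 0.51, 0.0, 0.0]
wrist_force: [-2.2, 0.2, 7.6]
grip_width: 0.0108
finger_force: 52.1
```

carry_out([
  [1,0,0,0.02,0],
  [1,0,0,0.025,0],
  [1,0,0,0.025,0],
  [1,0,0,0.025,0],
  [1,0,0,0.025,0],
  [1,0,0,0.025,0],
  [1,0,0,0.025,0],
  [1,0,0,0.025,0],
])

```text
clock: 11.63
tcp_pos: [0.498, 0.0235, 0.0675]
orientation: [0.86, 0.51, 0.0, 0.0]
wrist_force: [-2.9, 0.7, 9.1]
grip_width: 0.0111
finger_force: 52.2
```

carry_out([
  [1,0,0,0.02,0],
  [1,0,0,0.02,0],
  [1,0,0,0.02,0],
  [1,0,0,0.02,0],
  [1,0,0,0.02,0],
  [1,0,0,0.02,0],
  [1,0,0,0.02,0],
  [1,0,0,0.02,0],
])

```text
clock: 12.3
tcp_pos: [0.498, 0.0235, 0.0672]
orientation: [0.86, 0.51, 0.0, 0.0]
wrist_force: [-3.2, 0.8, 11.2]
grip_width: 0.0105
finger_force: 52.5
```

```bash
python3 -c "from h import *;st()"
```

```text
t 12.3 p [0.498  0.0235 0.0672] yaw 61.35 F [-3.17  0.83 11.17] Ftool [ -0.78  -3.17 -11.17] M [0.197 0.761 0.062] w 0.0105 g 52.5 q6 1.855
```

carry_out([
  [1,0,0,0.012,0],
  [1,0,0,0.012,0],
  [1,0,0,0.012,0],
  [1,0,0,0.012,0],
  [1,0,0,0.012,0],
  [1,0,0,0.012,0],
  [1,0,0,0.012,0],
  [1,0,0,0.012,0],
])

```text
clock: 12.97
tcp_pos: [0.4981, 0.0235, 0.0671]
orientation: [0.86, 0.51, 0.0, 0.0]
wrist_force: [-4.6, 1.1, 13.0]
grip_width: 0.0107
finger_force: 52.8
```

carry_out([
  [1,0,0,0,-0.2],
  [1,0,0,0,-0.4],
  [1,0,0,0,-0.6],
  [1,0,0,0,-0.6],
  [1,0,0,0,-0.6],
  [1,0,0,0,-0.6],
  [1,0,0,0,-0.6],
  [1,0,0,0,-0.6],
])

```text
clock: 13.63
tcp_pos: [0.4981, 0.0235, 0.0671]
orientation: [0.847, 0.532, 0.0, 0.0]
wrist_force: [-3.5, 1.5, 12.5]
grip_width: 0.0112
finger_force: 52.9
```

```bash
python3 -c "from h import *;st()"
```

```text
t 13.63 p [0.4981 0.0235 0.0671] yaw 64.31 F [-3.45  1.47 12.52] Ftool [ -0.17  -3.74 -12.52] M [ 0.407  0.977 -0.481] w 0.0112 g 52.9 q6 1.803
```

carry_out([
  [1,0,0,0,0.4],
  [1,0,0,0,0.4],
  [1,0,0,0,0.4],
  [1,0,0,0,0.4],
  [1,0,0,0,0.4],
  [1,0,0,0,0.4],
  [1,0,0,0,0.4],
  [1,0,0,0,0.4],
])

```text
clock: 14.3
tcp_pos: [0.498, 0.0235, 0.0671]
orientation: [0.856, 0.518, 0.0, 0.0]
wrist_force: [-3.4, 0.7, 11.7]
grip_width: 0.0107
finger_force: 52.7
```

```bash
python3 -c "from h import *;st()"
```

```text
t 14.3 p [0.498  0.0235 0.0671] yaw 62.33 F [-3.41  0.75 11.7 ] Ftool [ -0.92  -3.36 -11.7 ] M [ 0.324  0.941 -0.194] w 0.0107 g 52.7 q6 1.838
```

carry_out([
  [1,0,0,0,0.15],
  [1,0,0,0.006,0.15],
  [1,0,0,0.012,0.15],
  [1,0,0,0.012,0.15],
  [1,0,0,0.012,0.15],
  [1,0,0,0.012,0.15],
  [1,0,0,0.012,0.15],
  [1,0,0,0.012,0.15],
])

```text
clock: 14.97
tcp_pos: [0.4981, 0.0235, 0.067]
orientation: [0.859, 0.512, 0.0, 0.0]
wrist_force: [-4.9, 1.8, 15.4]
grip_width: 0.0108
finger_force: 53.0
```

```bash
sed -i "s/o\['tcp_pos'\].round(4),'yaw'/o['tcp_pos'].round(5),'yaw'/" h.py; python3 -c "from h import *;st()"
```

```text
t 14.97 p [0.49807 0.02351 0.06702] yaw 61.59 F [-4.85  1.77 15.45] Ftool [ -0.75  -5.1  -15.45] M [ 0.308  1.185 -0.015] w 0.0108 g 53.0 q6 1.851
```

carry_out([
  [1,0,0,0,-0.1],
  [1,0,0,0,-0.2],
  [1,0,0,0,-0.3],
  [1,0,0,0,-0.3],
  [1,0,0,0,-0.3],
  [1,0,0,0,-0.3],
  [1,0,0,0,-0.3],
  [1,0,0,0,-0.3],
])

```text
clock: 15.63
tcp_pos: [0.4981, 0.0235, 0.067]
orientation: [0.852, 0.523, 0.0, 0.0]
wrist_force: [-4.2, 1.3, 15.2]
grip_width: 0.0109
finger_force: 53.1
```

```bash
python3 -c "from h import *;st()"
```

```text
t 15.63 p [0.49808 0.02351 0.06702] yaw 63.07 F [-4.25  1.33 15.23] Ftool [ -0.73  -4.38 -15.24] M [ 0.374  1.187 -0.215] w 0.0109 g 53.1 q6 1.825
```

```bash
python3 -c "
from h import *
w=save('wrist','w3');cv2.imwrite('pics/c3.png',cv2.resize(w['color'][180:420,180:380],None,fx=2.5,fy=2.5,interpolation=cv2.INTER_CUBIC));print(proj(w,(.498,.0235,.043)))"
```

```text
[277.47282683 264.27035729]
```

carry_out([
  [1,0,0,0,0.3],
  [1,0,0,0,0.3],
  [1,0,0,0,0.3],
  [1,0,0,0,0.3],
  [1,0,0,0,0.3],
  [1,0,0,0,0.3],
  [1,0,0,0,0.3],
  [1,0,0,0,0.3],
])

```text
clock: 16.35
tcp_pos: [0.4981, 0.0235, 0.067]
orientation: [0.859, 0.512, 0.0, 0.0]
wrist_force: [-4.5, 1.5, 14.7]
grip_width: 0.0108
finger_force: 53.0
```

```bash
python3 -c "
from h import *
w=save('wrist','w4');st()"
```

```text
t 16.4 p [0.49808 0.02351 0.06701] yaw 61.59 F [-5.42  1.11 15.56] Ftool [ -1.6   -5.29 -15.56] M [ 0.294  1.052 -0.033] w 0.0108 g 53.0 q6 1.851
```

View pics/c3.png

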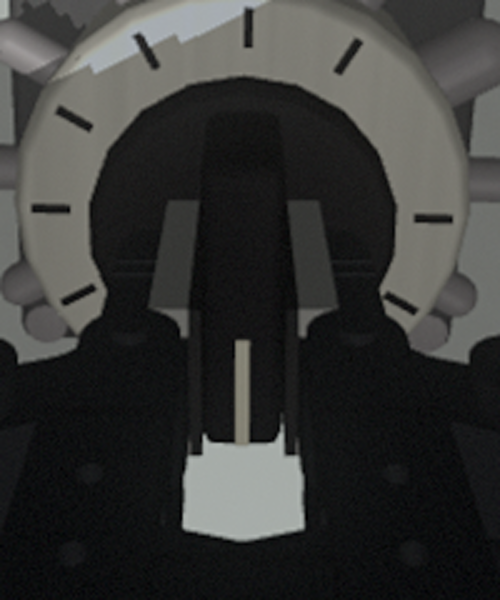

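The wrist view shows the bar held between the pads, with its white line at crop x=242, y=340–443, and ticks visible around it. I compare the line's position in w3 and w4 to see whether the dial followed the tool.

```bash
cat >> h.py <<'E'
def line(f):
    w=load(f) if isinstance(f,str) else f
    g=cv2.cvtColor(w['color'],cv2.COLOR_BGR2GRAY).astype(float)[317:355,267:288]
    x=np.arange(267,288);t=np.clip(g-30,0,None);c=(t*x).sum(1)/t.sum(1)
    y=np.arange(317,355);k=np.polyfit(y,c,1);return np.degrees(np.arctan(k[0])).round(2),np.polyval(k,336).round(2)
E
python3 -c "
from h import *
print(line('w3'),line('w4'))
a,b=[cv2.cvtColor(load(f)['color'],cv2.COLOR_BGR2GRAY)[:, :] for f in('w3','w4')]
for n,(u0,u1,v0,v1) in dict(line=(262,292,314,356),barback=(255,300,222,250),disc=(210,345,210,235)).items():
    print(n,cv2.phaseCorrelate(np.float32(a[v0:v1,u0:u1]),np.float32(b[v0:v1,u0:u1]),cv2.createHanningWindow((u1-u0,v1-v0),cv2.CV_32F)))
"
```

```text
(np.float64(-0.13), np.float64(276.4)) (np.float64(0.01), np.float64(276.42))
line ((-0.057344323986360024, 0.6637899842087549), 1.049088213885272)
barback ((0.48964647509192716, -0.36697989162097144), 0.7633637166906286)
disc ((0.41369374907711176, 0.5321686771014722), 1.0970126221268266)
```

carry_out([
  [1,0,0,0,0.1],
  [1,0,0,0,0.2],
  [1,0,0,0,0.3],
  [1,0,0,0,0.3],
  [1,0,0,0,0.3],
  [1,0,0,0,0.3],
  [1,0,0,0,0.3],
  [1,0,0,0,0.3],
])

```text
clock: 17.07
tcp_pos: [0.4981, 0.0235, 0.067]
orientation: [0.866, 0.501, 0.0, 0.0]
wrist_force: [-4.6, 1.1, 14.5]
grip_width: 0.0108
finger_force: 53.0
```

```bash
python3 -c "
from h import *
w=save('wrist','w5');st();print(line('w5'))"
```

```text
t 17.12 p [0.49812 0.02349 0.06699] yaw 60.12 F [-3.71  1.17 14.31] Ftool [ -0.84  -3.79 -14.32] M [0.194 0.997 0.224] w 0.0108 g 53.0 q6 1.877
(np.float64(0.37), np.float64(276.48))
```

```bash
python3 -c "
from h import *
for f in('w3','w4','w5'):
    g=cv2.cvtColor(load(f)['color'],cv2.COLOR_BGR2GRAY)
    print(f,line(f));[print(v,g[v,270:284]) for v in(320,336,350)]
    b=g[230:250,250:305].astype(float)
    e=[]
    for v in (196,):
        row=g[v,200:360]; e=np.where(row<45)[0]+200
    print('ticks dark px at row 196..', [ (np.where(g[v,345:368]<70)[0]+345).tolist() for v in range(262,272,2)])
cv2.imwrite('pics/c4.png',np.hstack([cv2.resize(load(f)['color'][210:370,235:315],None,fx=3.3,fy=3.3,interpolation=cv2.INTER_CUBIC) for f in('w3','w4','w5')])[:600]*2)
"
```

```text
w3 (np.float64(-0.13), np.float64(276.4))
320 [ 19  16  17  14 110 131 129 129 133  93  28  18  19  22]
336 [ 22  20  17  37 113 131 128 129 132  95  28  20  23  21]
350 [ 18  21  22  35 113 131 129 129 133  89  20  23  24  24]
ticks dark px at row 196.. [[], [], [346, 347, 348, 349, 350, 351, 352, 353, 354, 355, 356, 357, 358, 359, 360], [346, 347, 348, 349, 350, 351, 352, 353, 354, 355, 356, 357, 358, 359, 360], []]
w4 (np.float64(0.01), np.float64(276.42))
320 [ 18  18  14  12 111 131 129 130 133  94  27  19  19  20]
336 [ 24  22  22  12 112 131 128 129 132  94  29  23  21  21]
350 [ 25  21  25  18 111 130 128 129 131  95  30  18  23  23]
ticks dark px at row 196.. [[], [346, 347, 348, 349, 350, 351, 352, 353, 354, 355, 356, 357, 358, 359, 360], [346, 347, 348, 349, 350, 351, 352, 353, 354, 355, 356, 357, 358, 359, 360], [], []]
w5 (np.float64(0.37), np.float64(276.48))
320 [ 19  18  18  36 113 130 129 129 132  94  29  18  21  22]
336 [ 21  22  19  15 110 131 129 128 131  94  29  20  23  22]
350 [ 23  24  20  13 111 131 129 128 130 103  48  19  28  25]
ticks dark px at row 196.. [[352, 353, 354, 355, 356, 357, 358, 359, 360], [346, 347, 348, 349, 350, 351, 352, 353, 354, 355, 356, 357, 358, 359, 360], [], [], []]
```

View pics/c4.png

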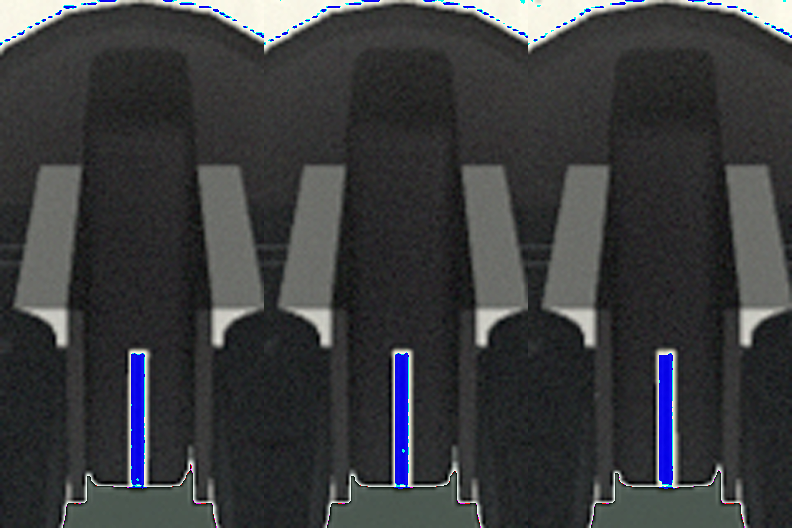

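```bash
python3 -c "
from h import *
o=get_obs();print(o['tau'].round(3),o['qd'].round(4));st()"
```

```text
[-9.1900e-01 -3.4967e+01  4.4142e+01 -2.1380e+00 -1.9000e-02  2.1100e-01] [ 0.0003 -0.0011  0.0002 -0.0019  0.0023 -0.0008]
t 17.12 p [0.49812 0.02349 0.06699] yaw 60.12 F [-3.71  1.17 14.31] Ftool [ -0.84  -3.79 -14.32] M [0.194 0.997 0.224] w 0.0108 g 53.0 q6 1.877
```

carry_out([
  [1,0,0,0,0],
  [1,0,0,0,0],
  [1,0,0,0,0],
  [1,0,0,0,0],
  [1,0,0,0,0],
  [1,0,0,0,0],
  [1,0,0,0,0],
  [1,0,0,0,0],
])

```text
clock: 17.78
tcp_pos: [0.4981, 0.0235, 0.067]
orientation: [0.866, 0.501, 0.0, 0.0]
wrist_force: [-4.4, 2.1, 14.7]
grip_width: 0.0113
finger_force: 53.0
```

```bash
python3 -c "
from h import *
o=get_obs();print(o['tau'].round(3));st()"
```

```text
[-9.1900e-01 -3.4968e+01  4.4141e+01 -2.1380e+00 -2.0000e-02  2.1100e-01]
t 17.78 p [0.49814 0.02351 0.06703] yaw 60.12 F [-4.42  2.07 14.73] Ftool [ -0.4   -4.85 -14.73] M [0.206 1.016 0.199] w 0.0113 g 53.0 q6 1.877
```

```bash
python3 -c "
from h import *
w=load('w4');c=np.array([.498,.0235])
y=np.radians(61.5+180);d=np.array([np.cos(y),np.sin(y)])
g=cv2.cvtColor(w['color'],cv2.COLOR_BGR2GRAY)
col=g[300:362,275:278].mean(1);print('line rows',[(300+i,int(v)) for i,v in enumerate(col) if abs(np.diff(col,prepend=col[0])[i])>15])
w2=load('w2');
for n,W,Ds in(('w2',w2,[0]),('w4',w,[0,2,4,6,8,9,10])):
  for D in Ds: print(n,D,[proj(W,[*(c+d*r),.087-D/1e3]).round(1).tolist() for r in(.006,.0235)],'disc far',proj(W,[*(c-d*.027),.061-D/1e3]).round(1),'tick6',proj(W,[*(c-d*.035),.043]).round(1))
g2=cv2.cvtColor(w2['color'],cv2.COLOR_BGR2GRAY);col=g2[225:268,276:278].mean(1);print('w2 rows',[(225+i,int(v)) for i,v in enumerate(col) if v>60])
"
```

```text
line rows [(315, 36), (316, 103), (317, 128), (358, 151), (359, 168)]
w2 0 [[276.8, 236.1], [276.8, 262.7]] disc far [276.6 174. ] tick6 [276.6 157.4]
w4 0 [[277.7, 333.5], [277.6, 375.4]] disc far [277.7 220.1] tick6 [277.6 189.4]
w4 2 [[277.7, 330.1], [277.6, 371.5]] disc far [277.7 218.6] tick6 [277.6 189.4]
w4 4 [[277.7, 326.8], [277.6, 367.8]] disc far [277.7 217. ] tick6 [277.6 189.4]
w4 6 [[277.7, 323.6], [277.6, 364.1]] disc far [277.6 215.5] tick6 [277.6 189.4]
w4 8 [[277.7, 320.5], [277.6, 360.6]] disc far [277.6 214.1] tick6 [277.6 189.4]
w4 9 [[277.7, 319.0], [277.6, 358.8]] disc far [277.6 213.4] tick6 [277.6 189.4]
w4 10 [[277.6, 317.4], [277.5, 357.1]] disc far [277.6 212.7] tick6 [277.6 189.4]
w2 rows [(234, 103), (235, 117), (236, 115), (237, 115), (238, 115), (239, 114), (240, 114), (241, 115), (242, 115), (243, 115), (244, 115), (245, 115), (246, 114), (247, 116), (248, 114), (249, 115), (250, 114), (251, 114), (252, 114), (253, 114), (254, 115), (255, 115), (256, 114), (257, 115), (258, 114), (259, 116), (260, 115), (261, 104), (262, 84), (263, 77), (264, 78), (265, 77), (266, 73), (267, 68)]
```

carry_out([
  [1,0,0,0,-0.1],
  [1,0,-0.01,0,-0.2],
  [1,0,-0.016,0,-0.3],
  [1,0,-0.016,0,-0.3],
  [1,0,-0.016,0,-0.3],
  [1,0,-0.016,0,-0.3],
  [1,0,-0.016,0,-0.3],
  [1,0,-0.016,0,-0.3],
])

```text
clock: 18.45
tcp_pos: [0.498, 0.0236, 0.067]
orientation: [0.859, 0.512, 0.0, 0.001]
wrist_force: [-2.2, -0.1, 13.9]
grip_width: 0.0112
finger_force: 52.8
```

```bash
sed -i "s/'q6',/'tau6',o['tau'][5].round(3),'q6',/" h.py; python3 -c "from h import *;st()"
```

```text
t 18.45 p [0.49805 0.02356 0.06704] yaw 61.59 F [-2.21 -0.08 13.93] Ftool [ -1.11  -1.89 -13.93] M [ 0.105  0.772 -0.022] w 0.0112 g 52.8 tau6 -0.029 q6 1.851
```

carry_out([
  [1,0,-0.006,0.008,0],
  [1,0,-0.006,0.012,0],
  [1,0,-0.006,0.012,0],
  [1,0,-0.006,0.012,-0.1],
  [1,0,-0.006,0.012,-0.2],
  [1,0,-0.006,0.012,-0.3],
  [1,0,-0.006,0.012,-0.3],
  [1,0,-0.006,0.012,-0.3],
])

```text
clock: 19.12
tcp_pos: [0.498, 0.0235, 0.067]
orientation: [0.852, 0.523, 0.001, 0.001]
wrist_force: [-3.2, 1.2, 14.4]
grip_width: 0.011
finger_force: 53.1
```

```bash
python3 -c "from h import *;st()"
```

```text
t 19.12 p [0.49803 0.02354 0.06698] yaw 63.07 F [-3.17  1.17 14.35] Ftool [ -0.39  -3.34 -14.36] M [ 0.172  0.861 -0.292] w 0.011 g 53.1 tau6 -0.319 q6 1.825
```

carry_out([
  [1,0,0,-0.01,0.3],
  [1,0,0,-0.03,0.3],
  [1,0,0,-0.058,0.3],
  [1,0,0,-0.058,0.3],
  [1,0,0,-0.058,0.2],
  [1,0,0,-0.058,0.1],
  [1,0,0,-0.058,0],
  [1,0,0,-0.058,0],
])

```text
clock: 19.78
tcp_pos: [0.498, 0.0235, 0.0678]
orientation: [0.852, 0.523, 0.0, 0.0]
wrist_force: [-1.6, -0.2, 9.4]
grip_width: 0.0108
finger_force: 52.2
```

```bash
python3 -c "from h import *;st()"
```

```text
t 19.78 p [0.49796 0.02355 0.06781] yaw 63.09 F [-1.59 -0.15  9.4 ] Ftool [-0.85 -1.34 -9.4 ] M [-0.007  0.306 -0.19 ] w 0.0108 g 52.2 tau6 -0.384 q6 1.825
```

carry_out([
  [1,0,0,0,0],
  [1,0,0,0,0],
  [1,0,0,0,0],
  [1,0,0,0,0],
  [1,0,0,0,0],
  [1,0,0,0,0],
  [1,0,0,0,0],
  [1,0,0,0,0],
])

```text
clock: 20.45
tcp_pos: [0.498, 0.0235, 0.0678]
orientation: [0.852, 0.523, 0.0, 0.001]
wrist_force: [-0.4, 0.1, 9.3]
grip_width: 0.0111
finger_force: 52.2
```

```bash
python3 -c "
from h import *
st();w=save('wrist','w6');print(line(w));st()"
```

```text
t 20.45 p [0.49799 0.02354 0.06782] yaw 63.07 F [-0.39  0.14  9.33] Ftool [-0.05 -0.4  -9.33] M [ 0.114  0.28  -0.195] w 0.0111 g 52.2 tau6 -0.226 q6 1.825
(np.float64(-0.37), np.float64(276.8))
t 20.5 p [0.49794 0.02356 0.06779] yaw 63.07 F [-0.32  0.04  9.6 ] Ftool [-0.1  -0.29 -9.6 ] M [ 0.068  0.256 -0.181] w 0.0109 g 52.2 tau6 -0.226 q6 1.825
```

carry_out([
  [1,0,0,-0.05,0.3],
  [1,0,0,-0.15,0.3],
  [1,0,0,-0.3,0.3],
  [1,0,0,-0.3,0.3],
  [1,0,0,-0.3,0.3],
  [1,0,0,-0.3,0.2],
  [1,0,0,-0.3,0.1],
  [1,0,0,-0.3,0.1],
])

```text
clock: 21.17
tcp_pos: [0.4979, 0.0236, 0.0747]
orientation: [0.854, 0.52, 0.0, 0.0]
wrist_force: [4.8, -2.3, 4.9]
grip_width: 0.0108
finger_force: 51.5
```

carry_out([
  [1,0,0,0,0],
  [1,0,0,0,0],
  [1,0,0,0,0],
  [1,0,0,0,0],
  [1,0,0,0,0],
  [1,0,0,0,0],
  [1,0,0,0,0],
  [1,0,0,0,0],
])

```text
clock: 21.83
tcp_pos: [0.4978, 0.0236, 0.0747]
orientation: [0.855, 0.519, 0.0, 0.0]
wrist_force: [5.1, -2.3, 4.7]
grip_width: 0.0109
finger_force: 51.5
```

```bash
python3 -c "from h import *;st();print(line(save('wrist','w7')))"
```

```text
t 21.83 p [0.49783 0.02361 0.0747 ] yaw 62.58 F [ 5.14 -2.33  4.68] Ftool [ 0.3   5.64 -4.68] M [-0.429 -1.011 -0.173] w 0.0109 g 51.5 tau6 -0.144 q6 1.834
(np.float64(-0.38), np.float64(277.29))
```

carry_out([
  [1,0,0,0.05,0.2],
  [1,0,0,0.12,0.2],
  [1,0,0,0.18,0.2],
  [1,0,0,0.24,0.2],
  [1,0,0,0.3,0.2],
  [1,0,0,0.34,0.2],
  [1,0,0,0.35,0.2],
  [1,0,0,0.355,0.2],
])

```text
clock: 22.55
tcp_pos: [0.4979, 0.0236, 0.0668]
orientation: [0.859, 0.512, 0.0, 0.001]
wrist_force: [0.9, -2.2, 14.3]
grip_width: 0.011
finger_force: 53.1
```

carry_out([
  [1,0,0,0,0],
  [1,0,0,0,-0.1],
  [1,0,0,0,-0.2],
  [1,0,0,0,-0.3],
  [1,0,0,0,-0.4],
  [1,0,0,0,-0.4],
  [1,0,0,0,-0.4],
  [1,0,0,0,-0.4],
])

```text
clock: 23.22
tcp_pos: [0.4979, 0.0236, 0.0668]
orientation: [0.85, 0.527, 0.0, 0.0]
wrist_force: [0.4, -2.3, 14.5]
grip_width: 0.0112
finger_force: 52.9
```

carry_out([
  [1,0,0,0,0],
  [1,0,0,0,0],
  [1,0,0,0,0],
  [1,0,0,0,0],
  [1,0,0,0,0],
  [1,0,0,0,0],
  [1,0,0,0,0],
  [1,0,0,0,0],
])

```text
clock: 23.88
tcp_pos: [0.4979, 0.0236, 0.0668]
orientation: [0.85, 0.527, 0.0, 0.001]
wrist_force: [1.0, -1.3, 13.6]
grip_width: 0.011
finger_force: 52.9
```

```bash
python3 -c "from h import *;st();print(line(save('wrist','w8')))"
```

```text
t 23.88 p [0.49792 0.02358 0.0668 ] yaw 63.58 F [ 0.98 -1.35 13.63] Ftool [ -0.77   1.49 -13.63] M [-0.281 -0.077 -0.296] w 0.011 g 52.9 tau6 -0.304 q6 1.816
(np.float64(-0.64), np.float64(277.03))
```

carry_out([
  [1,0,0,0,-0.1],
  [1,0,0,0,-0.2],
  [1,0,0,0,-0.3],
  [1,0,0,0,-0.3],
  [1,0,0,0,-0.3],
  [1,0,0,0,-0.3],
  [1,0,0,0,-0.3],
  [1,0,0,0,-0.3],
])

```text
clock: 24.6
tcp_pos: [0.498, 0.0236, 0.0669]
orientation: [0.843, 0.538, 0.0, 0.001]
wrist_force: [-0.0, -1.2, 14.8]
grip_width: 0.011
finger_force: 52.9
```

```bash
python3 -c "from h import *;print(line(save('wrist','w9')));st()"
```

```text
(np.float64(-0.0), np.float64(277.05))
t 24.65 p [0.49799 0.02357 0.06688] yaw 65.1 F [ 0.73 -2.27 14.44] Ftool [ -1.75   1.64 -14.43] M [-0.361 -0.13   0.01 ] w 0.0109 g 52.9 tau6 -0.031 q6 1.79
```

carry_out([
  [1,0,0,0,-0.3],
  [1,0,0,0,-0.6],
  [1,0,0,0,-0.9],
  [1,0,0,0,-1.2],
  [1,0,0,0,-1.5],
  [1,0,0,0,-1.8],
  [1,0,0,0,-2.1],
  [1,0,0,0,-2.1],
])

```text
clock: 25.32
tcp_pos: [0.4982, 0.0235, 0.0669]
orientation: [0.79, 0.614, 0.001, 0.001]
wrist_force: [0.8, -1.8, 14.3]
grip_width: 0.0109
finger_force: 52.9
```

```bash
python3 -c "from h import *;print(line(save('wrist','w10')));st()"
```

```text
(np.float64(-0.3), np.float64(277.15))
t 25.37 p [0.49816 0.0235  0.06696] yaw 75.63 F [ 0.26 -2.07 14.42] Ftool [ -1.94   0.8  -14.42] M [-0.409 -0.242 -0.04 ] w 0.011 g 52.9 tau6 -0.187 q6 1.606
```

carry_out([
  [1,0,0,0,-0.8],
  [1,0,0,0,-1.6],
  [1,0,0,0,-2.4],
  [1,0,0,0,-3.2],
  [1,0,0,0,-4],
  [1,0,0,0,-4.8],
  [1,0,0,0,-5.6],
  [1,0,0,0,-6],
])

```text
clock: 26.03
tcp_pos: [0.4986, 0.0235, 0.0671]
orientation: [0.603, 0.798, 0.001, 0.001]
wrist_force: [2.3, -1.3, 12.5]
grip_width: 0.0107
finger_force: 52.7
```

```bash
python3 -c "from h import *;print(line(save('wrist','w11')));st()"
```

```text
(np.float64(0.01), np.float64(277.2))
t 26.08 p [0.49862 0.0235  0.06705] yaw 105.88 F [ 2.47 -1.19 12.47] Ftool [ -1.84   2.08 -12.46] M [-0.293 -0.682  0.011] w 0.0109 g 52.7 tau6 0.099 q6 1.078
```

carry_out([
  [1,0,0,0.004,-0.8],
  [1,0,0,0.006,-1.6],
  [1,0,0,0.006,-2.4],
  [1,0,0,0.006,-3.2],
  [1,0,0,0.006,-4],
  [1,0,0,0.006,-4.8],
  [1,0,0,0.006,-5.6],
  [1,0,0,0.006,-6],
])

```text
clock: 26.75
tcp_pos: [0.499, 0.0237, 0.0671]
orientation: [0.376, 0.927, 0.001, 0.002]
wrist_force: [4.2, 0.3, 13.3]
grip_width: 0.0111
finger_force: 52.7
```

```bash
python3 -c "from h import *;print(line(save('wrist','w12')));st()"
```

```text
(np.float64(0.36), np.float64(277.32))
t 26.8 p [0.49901 0.02376 0.06705] yaw 135.9 F [ 3.78  0.57 12.46] Ftool [ -2.36   3.07 -12.45] M [-0.    -1.013  0.005] w 0.0112 g 52.7 tau6 0.108 q6 0.554
```

carry_out([
  [1,0,0,0.004,-0.6],
  [1,0,0,0.006,-1.2],
  [1,0,0,0.006,-1.8],
  [1,0,0,0.006,-2.4],
  [1,0,0,0.006,-3],
  [1,0,0,0.006,-3.2],
  [1,0,0,0.006,-3.2],
  [1,0,0,0.006,-3.2],
])

```text
clock: 27.47
tcp_pos: [0.4991, 0.0239, 0.067]
orientation: [0.245, 0.97, 0.001, 0.002]
wrist_force: [5.4, 1.1, 12.8]
grip_width: 0.0111
finger_force: 52.8
```

carry_out([
  [1,0,0,0,-0.2],
  [1,0,0,0,-0.4],
  [1,0,0,0,-0.6],
  [1,0,0,0,-0.7],
  [1,0,0,0,-0.7],
  [1,0,0,0,-0.7],
  [1,0,0,0,-0.7],
  [1,0,0,0,-0.7],
])

```text
clock: 28.13
tcp_pos: [0.4991, 0.024, 0.067]
orientation: [0.216, 0.976, 0.001, 0.002]
wrist_force: [5.4, 2.5, 13.7]
grip_width: 0.0108
finger_force: 53.1
```

```bash
python3 -c "from h import *;print(line(save('wrist','w13')));st()"
```

```text
(np.float64(-0.97), np.float64(276.94))
t 28.18 p [0.49911 0.02398 0.06702] yaw 155.07 F [ 5.72  2.64 13.1 ] Ftool [ -4.11   4.84 -13.07] M [ 0.487 -1.038 -0.522] w 0.0113 g 53.1 tau6 -0.517 q6 0.22
```

carry_out([
  [1,0,0,0,0.4],
  [1,0,0,0,0.6],
  [1,0,0,0,0.6],
  [1,0,0,0,0.6],
  [1,0,0,0,0.6],
  [1,0,0,0,0.6],
  [1,0,0,0,0.6],
  [1,0,0,0,0.6],
])

```text
clock: 28.85
tcp_pos: [0.4991, 0.0239, 0.067]
orientation: [0.241, 0.971, 0.001, 0.002]
wrist_force: [4.7, 0.0, 13.4]
grip_width: 0.0109
finger_force: 52.8
```

```bash
python3 -c "from h import *;print(line(save('wrist','w14')));st()"
```

```text
(np.float64(0.38), np.float64(277.31))
t 28.9 p [0.49913 0.02392 0.06703] yaw 152.11 F [ 5.93  1.   13.17] Ftool [ -4.82   3.69 -13.15] M [ 0.307 -1.117 -0.092] w 0.011 g 52.8 tau6 -0.096 q6 0.272
```

carry_out([
  [1,0,0,0.008,0],
  [1,0,0,0.016,0],
  [1,0,0,0.016,0],
  [1,0,0,0.016,0],
  [1,0,0,0.016,-0.1],
  [1,0,0,0.016,-0.2],
  [1,0,0,0.016,-0.2],
  [1,0,0,0.016,-0.2],
])

```text
clock: 29.57
tcp_pos: [0.4991, 0.024, 0.0669]
orientation: [0.233, 0.973, 0.001, 0.002]
wrist_force: [4.7, 1.3, 15.4]
grip_width: 0.0111
finger_force: 53.2
```

```bash
python3 -c "from h import *;print(line(save('wrist','w15')));st()"
```

```text
(np.float64(-0.37), np.float64(277.14))
t 29.62 p [0.49915 0.02394 0.06689] yaw 153.1 F [ 5.07  1.44 15.23] Ftool [ -3.93   3.61 -15.21] M [ 0.377 -0.82  -0.173] w 0.0106 g 53.2 tau6 -0.215 q6 0.254
```

carry_out([
  [1,0,0,-0.006,-0.2],
  [1,0,0,-0.006,-0.4],
  [1,0,0,-0.006,-0.6],
  [1,0,0,-0.006,-0.8],
  [1,0,0,-0.006,-0.8],
  [1,0,0,-0.006,-0.8],
  [1,0,0,-0.006,-0.8],
  [1,0,0,-0.006,-0.8],
])

```text
clock: 30.28
tcp_pos: [0.4992, 0.024, 0.0669]
orientation: [0.198, 0.98, 0.001, 0.002]
wrist_force: [5.3, 1.4, 15.0]
grip_width: 0.0112
finger_force: 53.0
```

```bash
python3 -c "from h import *;print(line(save('wrist','w16')));st()"
```

```text
(np.float64(-0.12), np.float64(277.19))
t 30.33 p [0.49917 0.02401 0.06693] yaw 157.11 F [ 4.59  0.89 15.77] Ftool [ -3.94   2.64 -15.76] M [ 0.366 -1.03  -0.125] w 0.0108 g 53.0 tau6 -0.142 q6 0.184
```

carry_out([
  [1,0,0,0,0.4],
  [1,0,0,0,1.1],
  [1,0,0,0,1.9],
  [1,0,0,0,2.7],
  [1,0,0,0,3.5],
  [1,0,0,0,4.3],
  [1,0,0,0,5.1],
  [1,0,0,0,5.5],
])

```text
clock: 31.0
tcp_pos: [0.4989, 0.0237, 0.0668]
orientation: [0.427, 0.904, 0.001, 0.002]
wrist_force: [2.5, -0.3, 14.4]
grip_width: 0.0108
finger_force: 53.0
```

```bash
python3 -c "from h import *;print(line(save('wrist','w17')));st()"
```

```text
(np.float64(0.39), np.float64(277.29))
t 31.05 p [0.49892 0.02369 0.06684] yaw 129.33 F [ 3.99 -0.25 16.3 ] Ftool [ -2.76   2.97 -16.28] M [-0.04  -0.683 -0.161] w 0.0109 g 53.0 tau6 -0.172 q6 0.669
```

carry_out([
  [1,0,0,-0.006,0.8],
  [1,0,0,-0.006,1.6],
  [1,0,0,-0.006,2.4],
  [1,0,0,-0.006,3.2],
  [1,0,0,-0.006,4],
  [1,0,0,-0.006,4.8],
  [1,0,0,-0.006,5.6],
  [1,0,0,-0.006,6],
])

```text
clock: 31.72
tcp_pos: [0.4985, 0.0235, 0.0668]
orientation: [0.647, 0.763, 0.001, 0.001]
wrist_force: [1.8, -0.8, 15.1]
grip_width: 0.0111
finger_force: 53.0
```

carry_out([
  [1,0,0,0,0.8],
  [1,0,0,0,1.6],
  [1,0,0,0,2.4],
  [1,0,0,0,3.2],
  [1,0,0,0,4],
  [1,0,0,0,4.8],
  [1,0,0,0,5.6],
  [1,0,0,0,6],
])

```text
clock: 32.38
tcp_pos: [0.4981, 0.0235, 0.0667]
orientation: [0.822, 0.569, 0.0, 0.001]
wrist_force: [-0.0, -1.6, 16.8]
grip_width: 0.0108
finger_force: 53.2
```

```bash
python3 -c "from h import *;print(line(save('wrist','w18')));st()"
```

```text
(np.float64(0.07), np.float64(277.04))
t 32.43 p [0.49806 0.02354 0.06672] yaw 69.32 F [-0.96 -0.88 16.49] Ftool [ -1.16  -0.56 -16.49] M [-0.29   0.126 -0.156] w 0.0109 g 53.2 tau6 -0.163 q6 1.716
```

carry_out([
  [1,0,0,-0.01,0.8],
  [1,0,0,-0.01,1.6],
  [1,0,0,-0.01,2.4],
  [1,0,0,-0.01,3.2],
  [1,0,0,-0.01,4],
  [1,0,0,-0.01,4.8],
  [1,0,0,-0.01,5.5],
  [1,0,0,-0.01,5.5],
])

```text
clock: 33.1
tcp_pos: [0.4977, 0.0238, 0.0667]
orientation: [0.934, 0.357, 0.0, 0.0]
wrist_force: [-1.9, -1.8, 16.9]
grip_width: 0.0112
finger_force: 53.1
```

```bash
python3 -c "from h import *;print(line(save('wrist','w19')));st()"
```

```text
(np.float64(-0.06), np.float64(276.88))
t 33.15 p [0.49771 0.02377 0.06674] yaw 42.05 F [-0.34  0.14 16.97] Ftool [ -0.15  -0.33 -16.97] M [-0.122  0.287 -0.04 ] w 0.0105 g 53.1 tau6 0.478 q6 2.192
```

carry_out([
  [1,0,0,-0.01,0.4],
  [1,0,0,-0.01,0.8],
  [1,0,0,-0.01,1.2],
  [1,0,0,-0.01,1.6],
  [1,0,0,-0.01,1.9],
  [1,0,0,-0.01,2.05],
  [1,0,0,-0.01,2.05],
  [1,0,0,-0.01,2.05],
])

```text
clock: 33.82
tcp_pos: [0.4976, 0.0239, 0.0668]
orientation: [0.962, 0.274, 0.0, 0.0]
wrist_force: [-2.2, 0.4, 15.3]
grip_width: 0.0109
finger_force: 53.0
```

```bash
python3 -c "from h import *;print(line(save('wrist','w20')));st()"
```

```text
(np.float64(-0.22), np.float64(276.86))
t 33.87 p [0.49756 0.02391 0.06683] yaw 31.86 F [-0.62  0.22 14.16] Ftool [ -0.4   -0.51 -14.16] M [ 0.022  0.253 -0.05 ] w 0.0112 g 53.0 tau6 -0.054 q6 2.37
```

carry_out([
  [1,0,0,-0.06,0],
  [1,0,0,-0.12,0],
  [1,0,0,-0.18,0],
  [1,0,0,-0.24,0],
  [1,0,0,-0.3,0],
  [1,0,0,-0.35,0],
  [1,0,0,-0.37,0],
  [1,0,0,-0.37,0],
])

```text
clock: 34.53
tcp_pos: [0.4974, 0.0239, 0.0749]
orientation: [0.962, 0.274, 0.0, -0.0]
wrist_force: [4.7, -0.1, 3.4]
grip_width: 0.0109
finger_force: 51.3
```

```bash
python3 -c "from h import *;st()"
```

```text
t 34.53 p [0.49743 0.02387 0.07494] yaw 31.84 F [ 4.74 -0.06  3.43] Ftool [ 4.    2.55 -3.43] M [-0.012 -0.973 -0.072] w 0.0109 g 51.3 tau6 -0.054 q6 2.37
```

carry_out([
  [1,0.01,0.006,-0.02,0],
  [1,0.01,0.006,-0.02,0],
  [0.9,0.01,0.006,-0.02,0],
  [0.6,0.01,0.006,-0.02,0],
  [0.4,0.01,0.006,-0.02,0],
  [0.2,0.01,0.006,-0.02,0],
  [0,0.01,0.006,-0.02,0],
  [0,0.01,0.006,-0.02,0],
])

```text
clock: 35.2
tcp_pos: [0.4973, 0.0239, 0.0751]
orientation: [0.962, 0.274, -0.0, -0.0]
wrist_force: [-0.2, -0.3, -0.6]
grip_width: 0.0709
finger_force: 0.0
```

carry_out([
  [0,0,0,0,0],
  [0,0,0,0,0],
  [0,0,0,-0.3,0],
  [0,0,0,-0.8,0],
  [0,0,0,-1.5,0],
  [0,0,0,-2.2,0],
  [0,0,0,-3,0],
  [0,0,0,-3.6,0],
])

```text
clock: 35.87
tcp_pos: [0.4982, 0.0237, 0.1685]
orientation: [0.962, 0.274, 0.001, 0.001]
wrist_force: [0.6, -0.4, 0.2]
grip_width: 0.0855
finger_force: 0.0
```

carry_out([
  [0,0,0,0,0],
  [0,0,0,0,0],
  [0,0,0,0,0],
  [0,0,0,0,0],
  [0,0,0,0,0],
  [0,0,0,0,0],
  [0,0,0,0,0],
  [0,0,0,0,0],
])

```text
clock: 36.53
tcp_pos: [0.4975, 0.0238, 0.1651]
orientation: [0.962, 0.274, -0.0, -0.0]
wrist_force: [1.1, -0.0, 0.4]
grip_width: 0.0855
finger_force: 0.0
```

```bash
python3 -c "
from h import *
st();w=save('wrist','w21');cv2.imwrite('pics/c5.png',cv2.resize(w['color'][120:290,190:360],None,fx=3.4,fy=3.4,interpolation=cv2.INTER_CUBIC))"
```

```text
t 36.53 p [0.4975  0.02382 0.16515] yaw 31.84 F [ 1.1  -0.01  0.4 ] Ftool [ 0.93  0.59 -0.4 ] M [0.004 0.029 0.034] w 0.0855 g 0.0 tau6 -0.0 q6 2.37
```

View pics/c5.png

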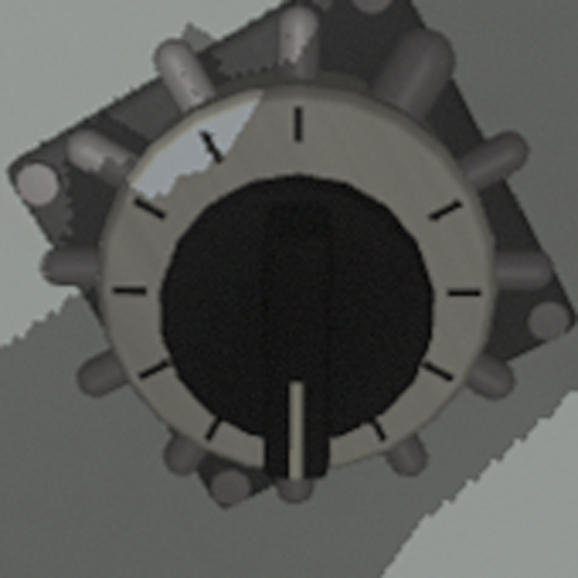

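The pointer faces straight down in the crop. With the thick stub at (415,70) and ticks 0–3 at (445,210), (464,293), (437,370) and (378,430), straight down is click 4. The line's end matches the dial being up, as in the earlier free view.

```bash
python3 -c "
from plant import *
print(job_done())"
```

```text
the job is handed in; nothing more can be done
None
```

I wound the dial back to its end stop, then clockwise to click 4, where it sprang back up, and handed the job in at 36.5 s; however, it resisted up to about 0.5 N m (by the wrist sensor) leaving clicks 3 and 0, so I may have exceeded the 0.29 N m lock limit.

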